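Refit the missing push rivet in the photometer's lamp cover

TASK

The lamp cover of the bench photometer is springing up at its near edge because its push rivet is out. Take the spare rivet from the tube rack, fit it into the empty hole in the cover until its head sits on the cover with the pin still out, then press the centre pin down flush so that the rivet spreads and holds the cover closed on its own. Feel for the pin bottoming and press no harder than about 2 kg, since the cover cracks easily, leave the tubes, the jar and the tip box where they are, and let go.

Things in the scene. Friction and masses are not known exactly. Their poses are not given: they have to be found in the camera images.
- meter: bench photometer, light grey, 220 (own x) x 270 (own y) mm, standing fixed on the bench. Origin: centre of its footprint at bench height; x points away from the user's side, y to its left, z up. Left half (own +y): console with keys and display, top at most 88 mm above the bench. Right half: metal deck of the lamp compartment, 82 mm above the bench, with the white lamp cover on it.
- case: the photometer's housing, carrying deck and cover; origin 12 mm above that of the meter, same axes. It stands on soft anti-vibration feet: pushed from above it sinks straight down by a few mm (not known beforehand) and comes back when let go. More than 30 N on the photometer or its cover counts as cracking it.
- hole (a point): centre of the empty rivet hole at the cover's top face. Hole 12 mm wide, 1 mm chamfer. Cover: 150 (meter's x) x 110 x 3 mm; hole on its centre line, 20 mm from its near edge. Below it, in the 3 mm deck, a 13 mm hole on the same axis, 30 mm free beneath. This point is 89.5 mm above the bench with the cover lifted, 85 mm closed. z: up, normal to the cover; x, y as the meter's.
- cover (a joint): angle of the lamp cover about its far edge, where two fitted rivets (black heads, flush white pins: the finished look, heads 3 mm high) hold it. 0: closed on the deck; 0.035 rad: lifted, as it starts (4.5 mm up at the hole). The gasket pushes it up with about 4 N at the hole, so it stays down only while pressed or riveted.
- rivet_mid (a point): the loose push rivet, point on its axis half-way up its 27 mm; z towards the pin. Black shank 10 mm wide, 17 mm long, nose tapered to 5.6 mm; above it a flat round head 22 mm wide, 3 mm thick; above that the white centre pin, 9 mm wide, 7 mm proud. The point is 3.5 mm below the head's underside, 13.5 mm below the pin's top. 20 g. Starts upright in a rack hole, head resting on the rack.
- rivet_pin (a joint): how far the pin has been pushed in: 0 standing 7 mm proud (as it starts), 0.007 m flush with the top of the head, where it stops. It resists with about 12 N all the way and stays where it is left. As it goes in, two legs spread out of the shank and grip beneath the deck; once spread, the rivet neither enters nor leaves a hole.
- rack: teal tube rack, 150 (own x) x 46 (own y) x 30 mm high, fixed on the bench; origin: centre of its underside. Five holes 13 mm wide and 22 mm deep in a row along its x axis, at -50, -25, 0, 25 and 50 mm. The rivet and two capped tubes stand in the holes at -50, 0 and 50 mm, in any order.
- tube_a: capped microtube with blue cap, 13.6 mm wide at the cap, 40 mm long, standing in the rack with its top 18 mm above it; origin at its lower end. To be left alone.
- tube_b: the same microtube with a red cap. To be left alone.
- reagent: amber reagent jar with white cap, 48 mm wide, 75 mm high, loose on the bench; origin under its centre. To be left alone.
- tipbox: yellow box of pipette tips, 88 x 123 x 64 mm, loose on the bench; origin under its centre. To be left alone.

How it is judged:
On the way, in this order (a step that is already met when the one before it is completed fails the run):
1. the rivet's head sits on the cover, shank in the hole, pin still out (horizontal distance between rivet_mid and hole below 0.003 m and z of rivet_mid in the frame of hole below -0.002 m and value of joint rivet_pin below 0.003 m), for 0.1 s.
2. the pin is pressed flush with the cover closed (value of joint rivet_pin above 0.006 m and value of joint cover below 0.015 rad), for 0.1 s.
At the end, for the whole second after the job is handed in: The rivet stands in the cover's hole (axis within 3 mm and 0.12 rad, head within 1.5 mm of the cover), its pin is within 1 mm of flush, and with the robot's hands off the rivet itself holds the cover down (joint cover below 0.015 rad); everything at rest (all of step 2 and horizontal distance between rivet_mid and hole below 0.003 m and z of rivet_mid in the frame of hole below -0.002 m and angle between the z axis of rivet_mid and the z axis of hole, either way round below 0.12 rad and linear speed of rivet below 0.02 m/s); the robot touches nothing.
It fails at once if more than 30 N on the photometer or its cover (contact force between meter and anything else above 30 N).
It fails at once if a tube is shifted by more than 20 mm (distance of any of tube_a, tube_b from where it was at the start of the episode above 0.02 m).
It fails at once if the jar or the tip box is shifted by more than 20 mm (distance of any of reagent, tipbox from where it was at the start of the episode above 0.02 m).
It also fails if it takes over 51 s, if anything falls off the work surface, if the arm or the gripper's body presses on something with over 40 N, if the wrist force passes 120 N, or if a joint passes its speed limit or range.

ROBOT

A 7-joint arm with a two-finger parallel gripper is mounted at the origin on the work surface. World frame = base frame: x ahead of the robot, y to its left, z up, the work surface at z = 0. Lengths are in m, angles in rad, forces in N, time in s.
With the tool pointing down it reaches from about 0.4 to 0.85 m from the base axis. Payload 10.4 kg.
Tool frame: the origin (TCP) lies midway between the tips of the shut fingers; the grasp point (between the pads) lies manip.pinch_z behind it (manip.pinch_z is the distance from the TCP to the grasp point, in m); z points along the fingers, y is the direction in which the jaws open and shut (so a half turn about z gives the same grasp; the last joint's range is limited). The gripper opens to 85 mm and grips with 20 to 120 N. Pads are 22 mm wide; open, the fingers measure 114 mm over their backs; the gripper's body (76 mm by 85 mm) begins 54 mm behind the grasp point. The pads swing forward as they close: fully open they stand 13 mm farther back than shut.
Start: joints at [1.088, 0.332, -0.065, 1.46, 0.022, 1.35, -0.088], TCP at [0.277, -0.56, 0.231] pointing down, gripper open.
Joint ranges: [-2.6, 2.6], [-0.5, 2.12], [-1.47, 1.34], [0.16, 2.42], [-1.27, 4.41], [0.06, 2.06], [-2.6, 2.6]. Speed limits (rad/s): [2.22, 2.22, 2.79, 2.79, 3.14, 3.14, 3.14].

INTERFACE

Orientations are given as a unit quaternion [x, y, z, w].
In Python, from workcell import manip gives the robot as it stands.
- The arm moves only by the shell command python3 -m handwheel 'ROWS' [FORCE]. ROWS is JSON, a list that holds one entry, the list of rows, each a list of 7 numbers: the shift along the tool's x, y, z in m, then the turn, a rotation vector about the tool's x, y, z in rad, then the finger opening in m, from 0 to 0.0854. In form: [[[tx, ty, tz, ax, ay, az, claw], ...]]. A call has 1 to 8 rows; each row is the pose to reach, as a shift and turn from the pose commanded when the call began, along the tool's axes at that moment; what a row does not reach only later rows make up. A row lasts 1/8 s, in which the tool goes at most 62.5 mm and 10.7 degrees, less where a joint would pass 70% of its speed; a pose out of reach is approached as far as the arm can. A call with a gripper value outside its range is refused whole. The fingers move at their own pace and stop on an object; FORCE is the grip in N (left out, the last holds). Time passes only in rows, so rows that repeat a pose let the fingers close. It gives the time, the measured TCP pose, the force and the opening at its end, in the units of the state.
- manip.get_obs(): the state, without advancing time (a new reading comes with each control period).
- manip.camera(name): name is "side" or "top"; returns the picture (400x640x3 uint8, blue, green, red); there is no depth.
- manip.calibration(name): a dict with "fx", "fy", "cx", "cy" (pixels), "k1" (the pictures are not rectified: a ray, as slopes to the right and down, at radius r is drawn at 1 + k1 r^2 times it, then the intrinsics apply), "view" (4x4, takes a point from world to camera coordinates). Camera axes: x right, y up, looking along -z (the intrinsics and any distortion apply to the point x, -y, -z); pixel columns grow to the right and rows downward; lengths in m; the calibration is good to about 2 mm. A picture is of the moment at which its call begins. calibration takes no time and is no camera call.
- manip.hand_in(): hands the job in, once; it reports no verdict.
The state is a dict: "clock": time; "joint_pos": joint angles; "joint_velocities": joint speeds; "tau": joint torques, N m; "position": TCP position; "ee_rot": TCP orientation; "ft_force": force on the tool from outside, world axes, zero at the start; "torque": the same for the moment, N m; "grip_width": opening from 0.0 (shut) to 1.0 (fully open).
Only numpy, scipy, OpenCV 4.12 (cv2) and the standard library are available. Lean on these libraries where they do the work, as an engineer would, in place of code of your own. Each camera call takes 0.05 s, during which the arm holds its last target.

## Working session

There is one attempt and no reset: what is moved stays moved. The work goes in short steps, Python scripts to look and compute and a shell command to move; the robot and the scene stay as the last step left them, time stands still between calls to the robot, and variables do not carry over. Pictures are saved under pics/ and viewed, and the job is handed in when it is done.

```bash
ls; mkdir -p pics; python3 - <<'E'
from workcell import manip
import cv2
print(manip.get_obs(), manip.pinch_z)
for n in("side","top"):
    cv2.imwrite(f"pics/{n}0.png",manip.camera(n)); print(n,manip.calibration(n))
E
```

```text
pics
{'clock': 0.0, 'joint_pos': array([ 1.08841331,  0.33287085, -0.06472016,  1.46097579,  0.02158575,
        1.34991122, -0.08850809]), 'joint_velocities': array([ 0.00070876,  0.00015655, -0.00057597, -0.00155299,  0.00098163,
        0.00020847,  0.00249395]), 'tau': array([-1.07579806e-03, -6.25433493e+01,  4.86448675e-02, -3.91605628e+01,
        1.61753094e-02,  9.97288880e-03,  3.15489842e-05]), 'position': array([ 0.27717925, -0.55973353,  0.23050017]), 'ee_rot': array([ 9.73687492e-01,  2.27886217e-01, -1.91625478e-04, -7.09685910e-04]), 'ft_force': array([0.06421255, 0.00589548, 0.2226486 ]), 'torque': array([0.00871844, 0.01289107, 0.02394413]), 'grip_width': 1.0039191734308455} 0.0187
side {'fx': 507.7976053291379, 'fy': 507.7976053291379, 'cx': 326.1494071908506, 'cy': 203.11673414825947, 'k1': -0.030588858549780145, 'view': array([[-0.82821136, -0.56041161,  0.00218429,  0.50551444],
       [ 0.33208823, -0.48763371,  0.8074223 , -0.24344346],
       [-0.4514237 ,  0.6694417 ,  0.58996988, -1.27670638],
       [ 0.        ,  0.        ,  0.        ,  1.        ]])}
top {'fx': 461.98036899206386, 'fy': 461.98036899206386, 'cx': 319.9142463422406, 'cy': 200.17785438864735, 'k1': -0.0994037200990582, 'view': array([[-0.02016016, -0.99978105,  0.00560568,  0.05818729],
       [ 0.98574604, -0.01893984,  0.16717068, -0.58790927],
       [-0.1670279 ,  0.00889597,  0.98591204, -1.12700278],
       [ 0.        ,  0.        ,  0.        ,  1.        ]])}
```

View pics/side0.png

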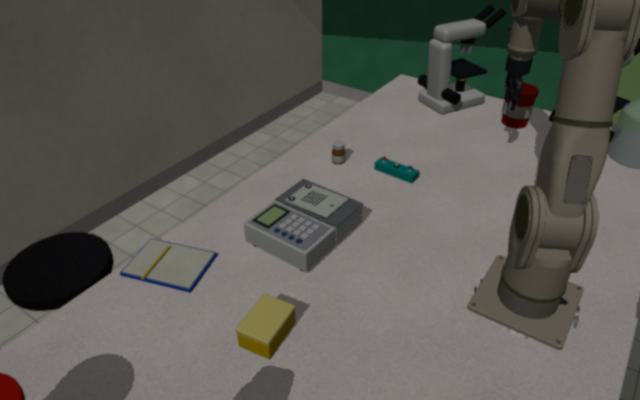

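View pics/top0.png

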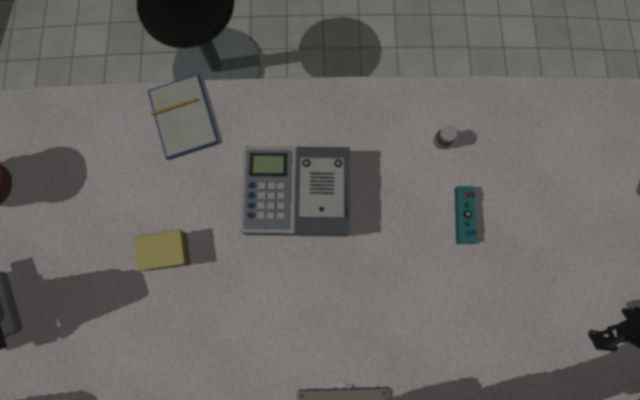

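```bash
python3 - <<'E'
import cv2,numpy as np
t=cv2.imread('pics/top0.png');s=cv2.imread('pics/side0.png')
a=cv2.resize(t[140:240,240:355],None,fx=5,fy=5,interpolation=cv2.INTER_NEAREST)
b=cv2.resize(t[180:250,450:485],None,fx=6,fy=6,interpolation=cv2.INTER_NEAREST)
o=np.zeros((500,800,3),np.uint8);o[:500,:575]=a;o[:420,585:795]=b
cv2.imwrite('pics/z1.png',cv2.convertScaleAbs(o,alpha=1.6))
a=cv2.resize(s[175:270,240:370],None,fx=4,fy=4,interpolation=cv2.INTER_NEAREST)
b=cv2.resize(s[150:188,370:425],None,fx=5,fy=5,interpolation=cv2.INTER_NEAREST)
o=np.zeros((580,530,3),np.uint8);o[:380,:520]=a;o[385:575,:275]=b
cv2.imwrite('pics/z2.png',cv2.convertScaleAbs(o,alpha=1.6))
E
```

```text
(no output)
```

View pics/z1.png

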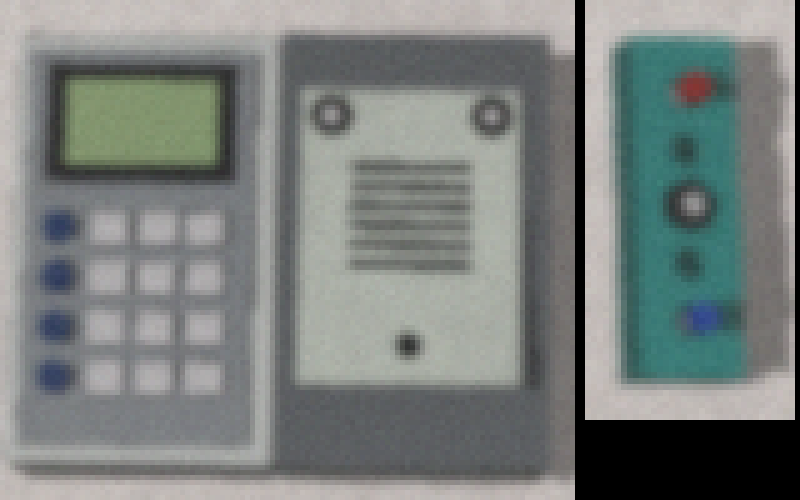

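View pics/z2.png

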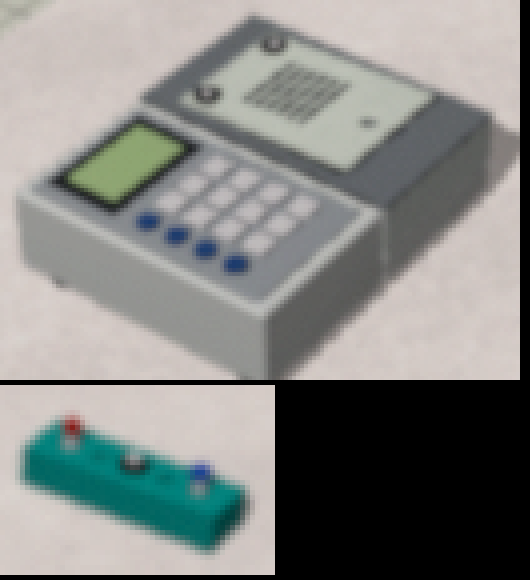

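The rivet is the middle item in the rack, at about (467,214) in the top view, with red and blue tubes at either end. The empty hole is at about (321,209). Next I'll measure them.

```bash
cat > h.py <<'E'
import numpy as np,cv2
from workcell import manip
def ray(n,u,v):
    c=manip.calibration(n);K=np.array([[c['fx'],0,c['cx']],[0,c['fy'],c['cy']],[0,0,1.]])
    p=cv2.undistortPoints(np.array([[[u,v]]],float),K,np.array([c['k1'],0,0,0,0]),None,None,None,(3,100,1e-12))[0,0] if 0 else cv2.undistortPoints(np.array([[[u,v]]],float),K,np.array([c['k1'],0,0,0.]))[0,0]
    V=c['view'];d=V[:3,:3].T@np.array([p[0],-p[1],-1.]);o=-V[:3,:3].T@V[:3,3];return o,d
def plane(n,u,v,z):
    o,d=ray(n,u,v);return o+d*(z-o[2])/d[2]
def tri(a,b):
    A=0;B=0
    for o,d in(a,b):
        d=d/np.linalg.norm(d);P=np.eye(3)-np.outer(d,d);A=A+P;B=B+P@o
    return np.linalg.solve(A,B)
def proj(n,X):
    c=manip.calibration(n);V=c['view'];q=V[:3,:3]@np.array(X)+V[:3,3];x,y=q[0]/-q[2],-q[1]/-q[2]
    f=1+c['k1']*(x*x+y*y);return c['fx']*x*f+c['cx'],c['fy']*y*f+c['cy']
def cen(img,box,fn,lo):
    x0,x1,y0,y1=box;g=img[y0:y1,x0:x1].astype(float);w=np.clip(fn(g)-lo,0,None)
    yy,xx=np.mgrid[y0:y1,x0:x1];return (w*xx).sum()/w.sum(),(w*yy).sum()/w.sum()
E
python3 - <<'E'
from h import *
np.set_printoptions(precision=4,suppress=True)
t=cv2.imread('pics/top0.png');s=cv2.imread('pics/side0.png')
g=cv2.cvtColor(t,6);print(g[203:216,314:330]);print(g[172:180,298:320])
gs=cv2.cvtColor(s,6);print(gs[200:212,325:340]);print(gs[158:170,390:405])
print(g[206:223,458:476])
E
```

```text
[[108 106 108 108 110 109 110 107 109 108 108 108 108 108 106 105]
 [108 108 106 109 108 108 105 110 109 107 110 107 106 108 106 108]
 [109 107 108 107 108 106 101  99 101 106 110 109 109 107 106 105]
 [108 107 108 107 103  98  87  83  87  96 104 109 110 106 105 108]
 [109 109 109 104 101  82  63  53  59  78  94 106 109 109 108 107]
 [109 106 108 103  95  71  47  34  41  62  86 103 108 108 109 110]
 [108 109 106 105  95  71  45  32  36  59  87 103 108 110 110 109]
 [108 107 107 105 101  82  61  48  51  72  90 105 109 109 109 108]
 [108 110 109 110 103  95  82  74  79  90 102 109 108 111 110 107]
 [109 111 108 110 107 105 100  97  98 103 106 106 108 108 109 109]
 [109 109 108 106 106 108 107 107 106 108 108 109 109 107 109 107]
 [108 107 109 106 109 107 107 107 107 106 107 105 108 110 107 106]
 [104 104 105 104 104 103 102 102 100 102 103 102 103 103 103 104]]
[[ 60  71  88 101 107 106 107 106 106 104 104  98  87  79  72  72  75  73
   73  74  75  76]
 [ 60  73  88 100 104 105 106 106 108 104 105  95  87  70  62  64  61  62
   63  63  64  63]
 [ 61  73  89 100 103 106 106 107 107 107 
[... 2300 characters left out ...]
60 63 64 65 68]
 [56 61 63 62 61 55 46 41 41 48 51 49 51 56 63 63 66 68]
 [56 61 64 62 60 46 39 38 56 69 71 62 50 52 58 61 63 69]
 [52 60 62 62 57 46 36 44 67 88 88 73 50 44 56 60 64 66]
 [57 59 61 63 59 45 34 41 63 85 90 74 52 44 55 61 66 67]
 [56 60 62 64 59 47 36 39 52 67 71 60 44 46 57 62 63 67]
 [55 61 64 64 61 53 42 38 38 45 47 43 41 53 61 63 63 68]
 [54 61 62 64 63 58 50 45 41 42 40 43 49 55 60 63 65 66]
 [57 60 64 64 62 65 61 57 53 48 49 55 57 60 61 61 64 66]
 [53 62 63 65 67 64 65 62 60 59 61 59 59 61 64 65 65 65]
 [54 60 64 62 65 65 63 60 60 61 61 63 64 64 62 64 62 68]
 [56 60 63 63 63 61 61 59 52 52 56 60 64 63 67 64 64 66]
 [54 61 64 63 64 62 57 52 44 45 49 58 62 65 64 66 63 67]]
```

```bash
python3 - <<'E'
from h import *
np.set_printoptions(precision=4,suppress=True)
t=cv2.imread('pics/top0.png');s=cv2.imread('pics/side0.png')
g=cv2.cvtColor(t,6);gs=cv2.cvtColor(s,6)
ht=cen(g,(316,327,205,213),lambda a:107-a,5);hs=cen(gs,(328,336,203,208),lambda a:116-a,4)
pt=cen(g,(465,471,211,217),lambda a:a,50);ps=cen(gs,(394,401,162,166),lambda a:a,75)
print(ht,hs,pt,ps)
print('hole',plane('top',*ht,.0895),plane('side',*hs,.0895),tri(ray('top',*ht),ray('side',*hs)))
print('pin',plane('top',*pt,.040),plane('side',*ps,.040),tri(ray('top',*pt),ray('side',*ps)))
# head dark outline top: rack holes at +-25
for box in((463,471,203,208),(463,471,220,226)):
    c=cen(g,box,lambda a:60-a,0);print('rackhole',c,plane('top',*c,.03))
# rack/ cover outline minAreaRect
hsv=cv2.cvtColor(t,40);m=((hsv[...,0]>75)&(hsv[...,0]<100)&(hsv[...,1]>120)).astype(np.uint8)
m[:,:440]=0
c=max(cv2.findContours(m,0,2)[0],key=cv2.contourArea);r=cv2.minAreaRect(c);print(r)
# fitted rivets pins (white) top
for box in((302,310,158,168),(334,343,158,168)):
    c=cen(g,box,lambda a:a,90);print('fit',c,plane('top',*c,.088))
# red/blue caps
b=t.astype(float)
for nm,f in(('red',lambda a:a[...,2]-a[...,1]),('blue',lambda a:a[...,0]-a[...,2]-20)):
    c=cen(t,(460,476,190,250),f,15);print(nm,c,plane('top',*c,.048))
E
```

```text
(np.float64(321.1982222222222), np.float64(208.62577777777778)) (np.float64(331.4979919678715), np.float64(205.26104417670683)) (np.float64(467.6764705882353), np.float64(213.4470588235294)) (np.float64(398.03205128205127), np.float64(162.52564102564102))
hole [0.5611 0.0442 0.0895] [0.5622 0.0444 0.0895] [0.5615 0.0445 0.0898]
pin [ 0.5484 -0.3348  0.04  ] [ 0.5473 -0.3442  0.04  ] [ 0.5453 -0.3339  0.0461]
rackhole (np.float64(466.15441176470586), np.float64(204.6985294117647)) [ 0.5729 -0.3358  0.03  ]
rackhole (np.float64(466.7406015037594), np.float64(223.28195488721803)) [ 0.524  -0.3338  0.03  ]
((466.0, 214.5), (53.0, 16.0), 90.0)
fit (np.float64(303.9310344827586), np.float64(165.63793103448276)) [0.6705 0.085  0.088 ]
fit (np.float64(337.2903225806452), np.float64(165.7258064516129)) [0.6687 0.0018 0.088 ]
red (np.float64(467.84831460674155), np.float64(194.13483146067415)) [ 0.5977 -0.3363  0.048 ]
blue (np.float64(466.9332566168009), np.float64(225.64672036823936)) [ 0.5159 -0.3279  0.048 ]
```

```bash
cat >> h.py <<'E'
from scipy.spatial.transform import Rotation as R
def rel(p,yaw):
    "yaw deg of tool x axis, tool pointing down"
    o=manip.get_obs();r=R.from_quat(o['ee_rot']);a=np.radians(yaw)
    T=R.from_matrix(np.array([[np.cos(a),np.sin(a),0],[np.sin(a),-np.cos(a),0],[0,0,-1]]))
    print('shift',(r.inv().apply(np.array(p)-o['position'])).round(4),'turn',(r.inv()*T).as_rotvec().round(4),'f',o['ft_force'].round(2),'grip',round(float(o['grip_width'])*85.4,2),'t',o['clock'],o['position'].round(4))
E
python3 -c "
from h import *
rel([.5483,-.3348,.10],-2.3)"
```

```text
shift [ 0.3428 -0.0812  0.1307] turn [-1.2e-03  3.0e-04  5.0e-01] f [-0.89 -0.8  -0.03] grip 85.32 t 0.1 [ 0.2772 -0.5598  0.2306]
```

```bash
python3 -m handwheel '[[[0.05,-0.012,0.0,0,0,0.1,0.045],[0.1,-0.024,0,0,0,0.25,0.045],[0.16,-0.038,0.01,0,0,0.4,0.045],[0.22,-0.052,0.04,0,0,0.5,0.045],[0.28,-0.066,0.07,0,0,0.5,0.045],[0.32,-0.076,0.1,0,0,0.5,0.045],[0.3428,-0.0812,0.1307,-0.0012,0,0.5,0.045],[0.3428,-0.0812,0.1307,-0.0012,0,0.5,0.045]]]' 40; python3 - <<'E'
from h import *
rel([.5483,-.3348,.035],-2.3)
for n in("side","top"):
    im=manip.camera(n);cv2.imwrite(f"pics/{n}1.png",im)
t=cv2.imread('pics/top1.png');s=cv2.imread('pics/side1.png')
o=np.zeros((400,800,3),np.uint8)
o[:400,:400]=cv2.resize(t[170:250,425:505],None,fx=5,fy=5);o[:,400:]=cv2.resize(s[110:190,355:435],None,fx=5,fy=5)
cv2.imwrite('pics/z3.png',cv2.convertScaleAbs(o,alpha=1.6))
E
```

```text
clock: 1.1
position: [0.5485, -0.332, 0.0974]
ee_rot: [1.0, -0.018, -0.002, -0.001]
ft_force: [-0.4, 0.7, 0.3]
grip_width: 0.53
shift [0.0002 0.003  0.0624] turn [-0.0023  0.004   0.0039] f [-0.45  0.66  0.25] grip 45.22 t 1.1 [ 0.5485 -0.332   0.0974]
```

View pics/z3.png

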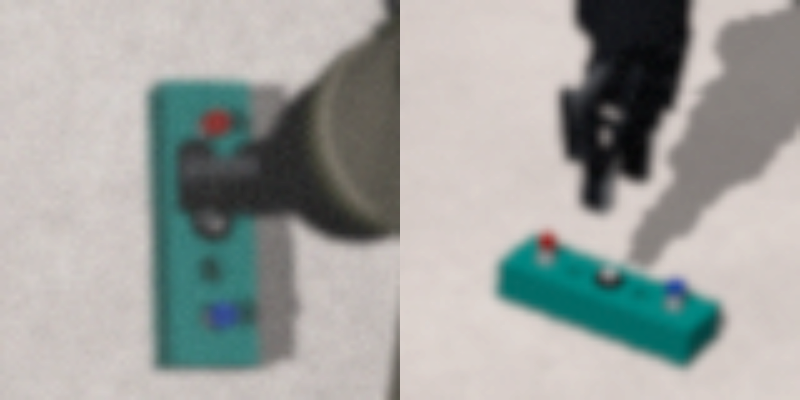

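```bash
python3 -c "
from h import *
rel([.5483,-.3348,.035],-2.3)
print(proj('top',[.5483,-.3348,.04]),proj('side',[.5483,-.3348,.04]),proj('side',manip.get_obs()['position']))"
```

```text
shift [ 0.0003 -0.0015  0.0659] turn [ 0.0017  0.0003 -0.0007] f [-0.17  0.38  0.35] grip 44.71 t 1.2 [ 0.548  -0.3361  0.1009]
(np.float64(467.671394726097), np.float64(213.4795708526701)) (np.float64(396.4959408353463), np.float64(163.63725821514652)) (np.float64(398.29773838364036), np.float64(147.89564840838204))
```

```bash
python3 -m handwheel '[[[0,0,0.02,0,0,0,0.045],[0,0,0.04,0,0,0,0.045],[0,0,0.055,0,0,0,0.045],[0,0,0.055,0,0,0,0.045]]]'; python3 -c "
from h import *
rel([.5483,-.3348,.035],-2.3)"
```

```text
clock: 1.7
position: [0.5474, -0.3349, 0.0438]
ee_rot: [1.0, -0.02, -0.001, -0.0]
ft_force: [-0.6, 0.4, 0.6]
grip_width: 0.525
shift [ 0.0009 -0.0002  0.0088] turn [-0.0001  0.0023 -0.0003] f [-0.64  0.39  0.56] grip 44.87 t 1.7 [ 0.5474 -0.3349  0.0438]
```

Now I'll go down and close on the pin.

```bash
python3 -m handwheel '[[[0.0005,0,0.009,0,0,0,0.045],[0.0005,0,0.0095,0,0,0,0.02],[0.0005,0,0.0095,0,0,0,0.007],[0.0005,0,0.0095,0,0,0,0.004],[0.0005,0,0.0095,0,0,0,0.004],[0.0005,0,0.0095,0,0,0,0.004],[0.0005,0,0.0095,0,0,0,0.004]]]' 40; python3 - <<'E'
from h import *
rel([.5483,-.3348,.035],-2.3)
s=manip.camera('side')
cv2.imwrite('pics/z4.png',cv2.convertScaleAbs(cv2.resize(s[110:190,355:435],None,fx=6,fy=6),alpha=1.6))
E
```

```text
clock: 2.58
position: [0.5493, -0.3354, 0.0364]
ee_rot: [1.0, -0.02, 0.0, 0.001]
ft_force: [-0.3, -0.5, 1.6]
grip_width: 0.056
shift [-0.001  -0.0006  0.0014] turn [ 0.0015 -0.0009 -0.    ] f [-0.3  -0.48  1.65] grip 4.8 t 2.575 [ 0.5493 -0.3354  0.0364]
```

View pics/z4.png

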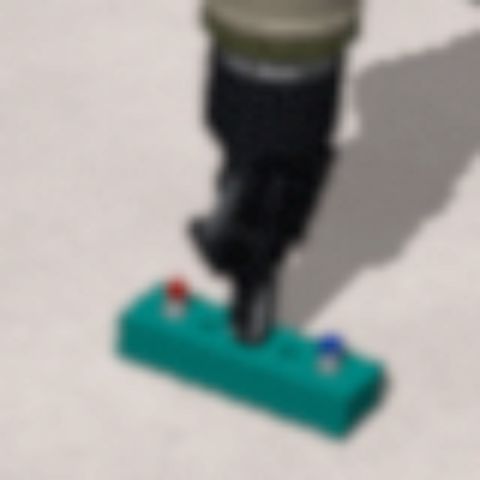

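```bash
python3 -m handwheel '[[[0,0,0,0,0,0,0.004]]]' 40; python3 -m handwheel '[[[0,0,0,0,0,0,0.03],[0,0,0,0,0,0,0.045],[0,0,0,0,0,0,0.045]]]' 40;python3 - <<'E'
from h import *
rel([.5483,-.3348,.035],-2.3)
s=manip.camera('side')
cv2.imwrite('pics/z5.png',cv2.convertScaleAbs(cv2.resize(s[140:190,370:430],None,fx=10,fy=10),alpha=1.6))
E
```

```text
clock: 2.75
position: [0.5493, -0.3355, 0.0364]
ee_rot: [1.0, -0.02, 0.0, 0.001]
ft_force: [-0.5, -0.0, 3.9]
grip_width: 0.055
clock: 3.12
position: [0.5489, -0.3353, 0.0359]
ee_rot: [1.0, -0.02, -0.0, 0.001]
ft_force: [-0.0, -0.6, -0.7]
grip_width: 0.529
shift [-0.0006 -0.0004  0.0009] turn [ 0.0011 -0.     -0.0001] f [-0.   -0.59 -0.75] grip 45.17 t 3.125 [ 0.5489 -0.3353  0.0359]
```

View pics/z5.png

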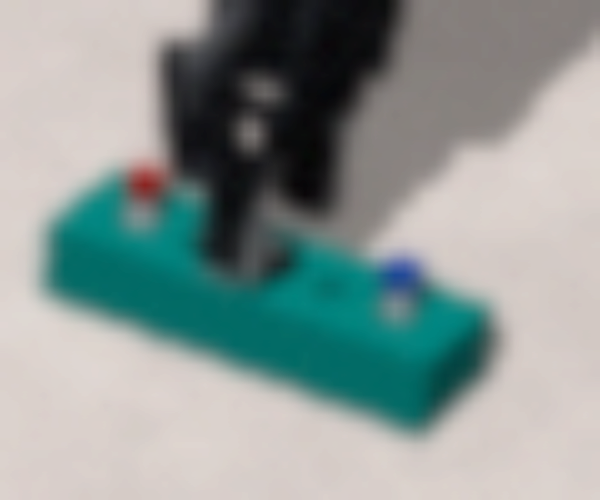

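```bash
python3 -m handwheel '[[[-0.0005,-0.0003,0.005,0,0,0,0.045],[-0.0005,-0.0003,0.005,0,0,0,0.03],[-0.0005,-0.0003,0.005,0,0,0,0.015],[-0.0005,-0.0003,0.005,0,0,0,0.007],[-0.0005,-0.0003,0.005,0,0,0,0.004],[-0.0005,-0.0003,0.005,0,0,0,0.004],[-0.0005,-0.0003,0.005,0,0,0,0.004]]]' 40; python3 - <<'E'
from h import *
rel([.5483,-.3348,.031],-2.3)
E
```

```text
clock: 4.05
position: [0.5486, -0.335, 0.0312]
ee_rot: [1.0, -0.02, 0.0, 0.001]
ft_force: [-0.7, 0.3, -0.3]
grip_width: 0.204
shift [-0.0003 -0.0002  0.0002] turn [ 0.0013 -0.0003 -0.0001] f [-0.72  0.28 -0.27] grip 17.43 t 4.05 [ 0.5486 -0.335   0.0312]
```

```bash
python3 -m handwheel '[[[0,0,0,0,0,0,0.004],[0,0,-0.02,0,0,0,0.004],[0,0,-0.06,0,0,0,0.004],[0,0,-0.11,0,0,0,0.004],[0,0,-0.13,0,0,0,0.004],[0,0,-0.13,0,0,0,0.004],[0,0,-0.13,0,0,0,0.004]]]' 40; python3 - <<'E'
from h import *
rel([.5483,-.3348,.031],-2.3)
s=manip.camera('side');t=manip.camera('top')
u,v=map(int,proj('side',manip.get_obs()['position']));print(u,v)
o=np.zeros((500,700,3),np.uint8)
o[:,:500]=cv2.resize(s[v-20:v+30,u-25:u+25],None,fx=10,fy=10)
o[:350,500:]=cv2.resize(t[180:250,446:486],None,fx=5,fy=5)
cv2.imwrite('pics/z6.png',cv2.convertScaleAbs(o,alpha=1.6))
E
```

```text
clock: 4.92
position: [0.5478, -0.3345, 0.1598]
ee_rot: [1.0, -0.02, -0.001, 0.0]
ft_force: [-0.5, 0.1, -0.5]
grip_width: 0.205
shift [0.0007 0.0003 0.1288] turn [0.0003 0.0015 0.    ] f [-0.46  0.08 -0.48] grip 17.54 t 4.925 [ 0.5478 -0.3345  0.1598]
399 132
```

View pics/z6.png

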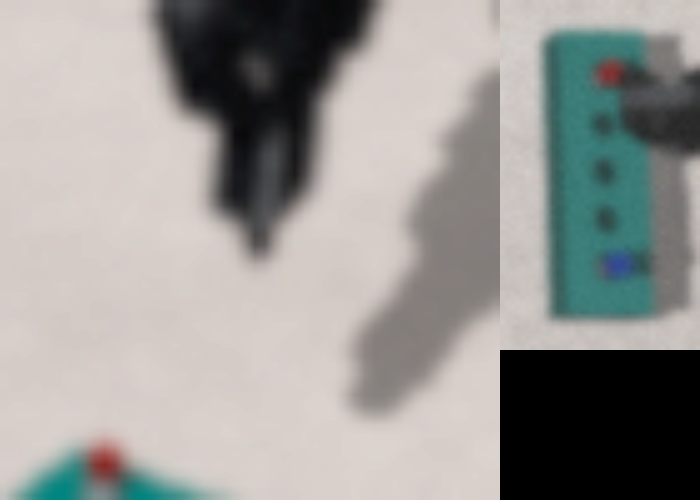

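```bash
python3 -c "
from h import *
rel([.5613,.0444,.125],-1.)"
```

```text
shift [-0.0016 -0.3791  0.0344] turn [-0.0001  0.0022 -0.0227] f [ 0.85 -0.74  0.57] grip 18.02 t 5.025 [ 0.5478 -0.3344  0.1594]
```

```bash
python3 -m handwheel '[[[0,-0.03,0,0,0,0,0.004],[0,-0.08,0,0,0,0,0.004],[0,-0.14,0,0,0,0,0.004],[0,-0.2,0,0,0,0,0.004],[0,-0.26,0,0,0,0,0.004],[0,-0.32,0,0,0,0,0.004],[-0.001,-0.36,0,0,0.001,-0.02,0.004],[-0.0016,-0.379,0,0,0.001,-0.0227,0.004]]]' 40;
python3 -m handwheel '[[[0,0,0.02,0,0,0,0.004],[0,0,0.034,0,0,0,0.004],[0,0,0.034,0,0,0,0.004],[0,0,0.034,0,0,0,0.004]]]' 40; python3 - <<'E'
from h import *
s=manip.camera('side');t=manip.camera('top')
cv2.imwrite('pics/side2.png',s);cv2.imwrite('pics/top2.png',t)
rel([.5613,.0444,.125],-1.)
u,v=map(int,proj('side',[.5613,.0444,.0895]));print(u,v)
o=np.zeros((500,800,3),np.uint8)
o[:,:500]=cv2.resize(s[v-40:v+10,u-25:u+25],None,fx=10,fy=10)
o[:300,500:]=cv2.resize(t[180:240,290:350],None,fx=5,fy=5)
cv2.imwrite('pics/z7.png',cv2.convertScaleAbs(o,alpha=1.6))
E
```

```text
clock: 6.02
position: [0.5615, 0.0464, 0.1598]
ee_rot: [1.0, -0.007, -0.0, 0.0]
ft_force: [-0.8, -0.3, -0.3]
grip_width: 0.207
clock: 6.52
position: [0.5625, 0.0433, 0.127]
ee_rot: [1.0, -0.009, 0.001, 0.001]
ft_force: [-0.2, 0.0, 0.4]
grip_width: 0.209
shift [-0.0014 -0.0008  0.0023] turn [ 0.0012 -0.0023 -0.0006] f [ 0.41 -0.64  0.47] grip 18.14 t 6.625 [0.5627 0.0436 0.1273]
331 205
```

View pics/z7.png

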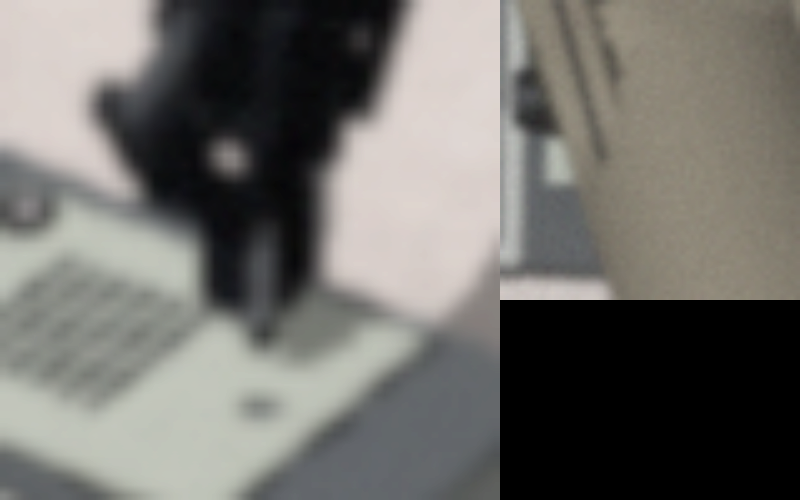

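```bash
python3 - <<'E'
from h import *
print(proj('side',[.5627,.0436,.109]),proj('side',[.5613,.0444,.109]),proj('side',[.5613,.0444,.0895]))
print([np.subtract(proj('side',np.array([.5613,.0444,.0895])+d),proj('side',[.5613,.0444,.0895])).round(2) for d in np.eye(3)*.002])
g=cv2.cvtColor(cv2.imread('pics/side2.png'),6);print(g[193:210,325:341])
E
```

```text
(np.float64(331.5494982919831), np.float64(199.5232384412046)) (np.float64(331.8053586833257), np.float64(199.8226583468996)) (np.float64(331.74547115046727), np.float64(205.37197531480032))
[array([-0.58, -0.23]), array([-0.39,  0.34]), array([ 0.01, -0.57])]
[[ 96  52  17  15  16  29  46  49  33  16  18  34  54  74  95 106]
 [ 95  58  26  15  15  30  47  49  34  19  30  50  62  64  69  75]
 [ 93  67  45  36  30  38  51  53  40  35  47  63  71  69  67  63]
 [ 88  79  79  72  60  54  58  54  48  54  63  71  74  73  73  72]
 [ 87  98 107 104  91  72  56  46  51  67  73  74  75  74  75  76]
 [102 115 119 118 109  87  53  39  55  70  74  75  75  75  77  83]
 [116 121 122 121 117 100  73  62  75  82  77  75  77  81  88  97]
 [121 122 122 122 120 112 101  95  97  93  84  83  88  97 105 114]
 [121 122 121 122 121 120 117 115 111 104 100 100 106 113 117 120]
 [122 121 122 121 122 121 121 121 119 117 117 117 117 119 120 120]
 [123 122 122 121 121 120 119 119 121 121 121 121 121 120 120 118]
 [122 122 122 121 117 109 103 105 110 116 120 121 120 120 118 112]
 [122 122 122 120 112  94  82  84  96 110 118 120 119 117 110  95]
 [121 120 121 120 113 101  91  93 102 112 117 118 114 105  88  69]
 [122 122 121 121 119 115 113 112 116 118 118 112  99  80  59  52]
 [121 122 121 121 121 121 121 120 121 119 112  96  74  56  52  55]
 [122 122 121 120 121 121 121 121 118 112  98  76  57  55  59  63]]
```

```bash
python3 -m handwheel '[[[-0.0004,-0.0009,0.005,0,-0.001,0,0.004],[-0.0004,-0.0009,0.014,0,-0.001,0,0.004],[-0.0004,-0.0009,0.022,0,-0.001,0,0.004],[-0.0004,-0.0009,0.025,0,-0.001,0,0.004],[-0.0004,-0.0009,0.025,0,-0.001,0,0.004]]]' 40; python3 - <<'E'
from h import *
s=manip.camera('side')
cv2.imwrite('pics/side3.png',s)
rel([.5623,.0445,.092],-1.)
u,v=map(int,proj('side',[.5613,.0444,.0895]));print(u,v)
cv2.imwrite('pics/z8.png',cv2.convertScaleAbs(cv2.resize(s[v-40:v+10,u-25:u+25],None,fx=10,fy=10),alpha=1.6))
E
```

```text
clock: 7.25
position: [0.5617, 0.0446, 0.1013]
ee_rot: [1.0, -0.009, -0.0, 0.001]
ft_force: [0.2, -1.1, -0.4]
grip_width: 0.211
shift [0.0005 0.0001 0.0096] turn [ 0.0013 -0.     -0.0001] f [-0.26 -0.12 -1.27] grip 17.95 t 7.3 [0.5618 0.0446 0.1016]
331 205
```

View pics/z8.png

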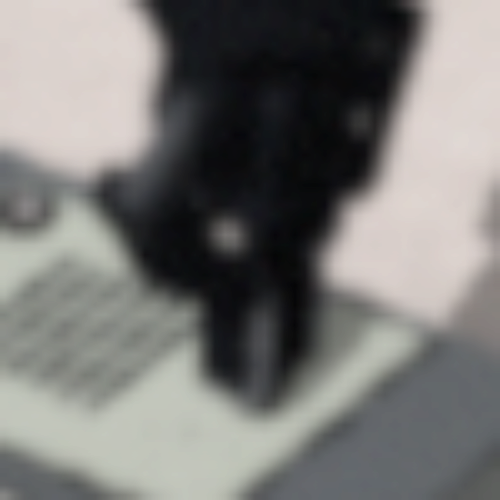

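No contact force so far with the nose inside the hole. I'll continue down.

```bash
python3 -m handwheel '[[[0,0,0.003,0,0,0,0.004],[0,0,0.006,0,0,0,0.004],[0,0,0.006,0,0,0,0.004]]]' 40; python3 -m handwheel '[[[0,0,0.002,0,0,0,0.004],[0,0,0.003,0,0,0,0.004],[0,0,0.003,0,0,0,0.004]]]' 40; python3 - <<'E'
from h import *
s=manip.camera('side')
rel([.5623,.0445,.092],-1.)
u,v=331,205
cv2.imwrite('pics/z9.png',cv2.convertScaleAbs(cv2.resize(s[v-40:v+10,u-25:u+25],None,fx=10,fy=10),alpha=1.6))
E
```

```text
clock: 7.68
position: [0.5617, 0.0448, 0.0954]
ee_rot: [1.0, -0.009, -0.0, 0.001]
ft_force: [-0.6, -0.8, -0.2]
grip_width: 0.206
clock: 8.05
position: [0.5619, 0.0447, 0.0926]
ee_rot: [1.0, -0.009, 0.0, 0.001]
ft_force: [-0.0, -0.1, -0.2]
grip_width: 0.21
shift [0.0004 0.0002 0.0006] turn [ 0.0012 -0.0002 -0.    ] f [-0.01 -0.36 -0.84] grip 17.92 t 8.1 [0.5619 0.0447 0.0926]
```

View pics/z9.png

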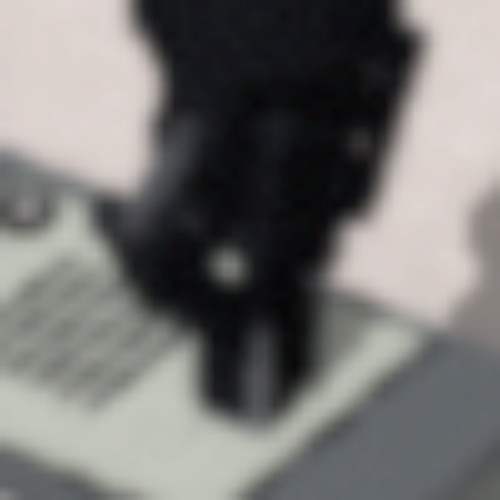

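```bash
python3 -m handwheel '[[[0,0,0.001,0,0,0,0.004],[0,0,0.002,0,0,0,0.004],[0,0,0.002,0,0,0,0.004],[0,0,0.002,0,0,0,0.004]]]' 40; python3 -m handwheel '[[[0,0,0,0,0,0,0.022],[0,0,0,0,0,0,0.028],[0,0,0,0,0,0,0.04],[0,0,0,0,0,0,0.045],[0,0,-0.02,0,0,0,0.045],[0,0,-0.06,0,0,0,0.045],[0,0,-0.06,0,0,0,0.045]]]' 40; python3 - <<'E'
from h import *
s=manip.camera('side')
rel([.5623,.0445,.092],-1.)
u,v=331,205
cv2.imwrite('pics/side4.png',s)
cv2.imwrite('pics/z10.png',cv2.convertScaleAbs(cv2.resize(s[v-40:v+10,u-25:u+25],None,fx=10,fy=10),alpha=1.6))
E
```

```text
clock: 8.6
position: [0.562, 0.0448, 0.0908]
ee_rot: [1.0, -0.009, 0.0, 0.001]
ft_force: [-0.1, -0.1, 0.8]
grip_width: 0.21
clock: 9.48
position: [0.5637, 0.0452, 0.1538]
ee_rot: [1.0, -0.009, 0.003, 0.0]
ft_force: [0.6, -0.4, -0.3]
grip_width: 0.527
shift [-0.0006  0.0004  0.06  ] turn [ 0.0011 -0.003  -0.0001] f [-0.21 -0.65 -0.7 ] grip 45.23 t 9.525 [0.5627 0.0449 0.152 ]
```

View pics/z10.png

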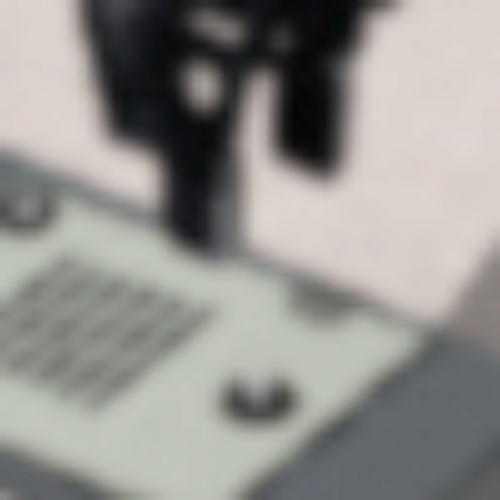

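The rivet is seated in the hole with its pin standing proud, at crop (259,390). Next I'll shut the fingers and come down over the pin.

```bash
python3 -m handwheel '[[[0,0,0,0,0,0,0.02],[0,0,0,0,0,0,0],[0,0,0.0,0,0,0,0],[0,0,0,0,0,0,0],[0,0,0.02,0,0,0,0],[0,0,0.04,0,0,0,0],[0,0,0.047,0,0,0,0],[0,0,0.047,0,0,0,0]]]' 40; python3 - <<'E'
from h import *
s=manip.camera('side')
rel([.562,.0447,.100],-1.)
u,v=331,205
cv2.imwrite('pics/side5.png',s)
cv2.imwrite('pics/z11.png',cv2.convertScaleAbs(cv2.resize(s[v-40:v+10,u-25:u+25],None,fx=10,fy=10),alpha=1.6))
E
```

```text
clock: 10.52
position: [0.5617, 0.0448, 0.1036]
ee_rot: [1.0, -0.009, -0.0, 0.001]
ft_force: [-0.7, -0.5, -0.3]
grip_width: -0.001
shift [-0.0001  0.0001  0.0041] turn [ 0.0011 -0.0007 -0.0001] f [0.45 0.16 0.64] grip 0.33 t 10.575 [0.5621 0.0448 0.1041]
```

View pics/z11.png

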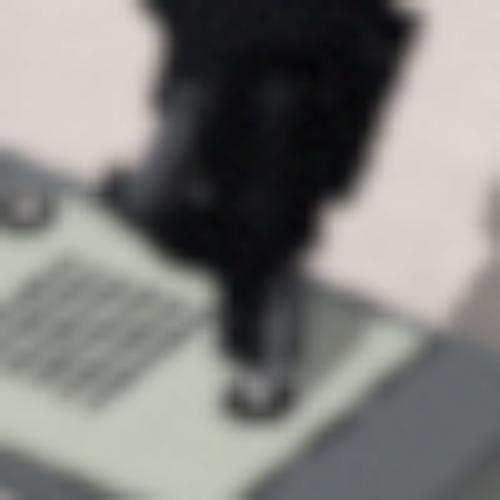

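The fingertips are centred over the pin. I'll press slowly.

```bash
for i in 1; do python3 -m handwheel '[[[0,0,0.002,0,0,0,0],[0,0,0.004,0,0,0,0],[0,0,0.006,0,0,0,0],[0,0,0.006,0,0,0,0]]]'; python3 -m handwheel '[[[0,0,0.001,0,0,0,0],[0,0,0.002,0,0,0,0],[0,0,0.002,0,0,0,0]]]';  python3 -m handwheel '[[[0,0,0.001,0,0,0,0],[0,0,0.002,0,0,0,0],[0,0,0.002,0,0,0,0]]]'; done
```

```text
clock: 11.08
position: [0.562, 0.0448, 0.0979]
ee_rot: [1.0, -0.009, 0.0, 0.001]
ft_force: [-0.8, 0.2, 3.3]
grip_width: 0.001
clock: 11.45
position: [0.5618, 0.0448, 0.0956]
ee_rot: [1.0, -0.009, 0.0, 0.001]
ft_force: [-1.0, -0.3, 3.7]
grip_width: 0.002
clock: 11.82
position: [0.5618, 0.0448, 0.0939]
ee_rot: [1.0, -0.009, 0.0, 0.001]
ft_force: [-3.7, -0.0, 6.5]
grip_width: -0.004
```

```bash
for i in 1 ; do python3 -m handwheel '[[[0,0,0.001,0,0,0,0],[0,0,0.001,0,0,0,0]]]'; python3 -m handwheel '[[[0,0,0.001,0,0,0,0],[0,0,0.001,0,0,0,0]]]';  python3 -m handwheel '[[[0,0,0.001,0,0,0,0],[0,0,0.001,0,0,0,0]]]';python3 -m handwheel '[[[0,0,0.001,0,0,0,0],[0,0,0.001,0,0,0,0]]]'; done | grep -v ee_
```

```text
clock: 12.08
position: [0.5619, 0.0448, 0.0932]
ft_force: [-5.1, 0.4, 9.3]
grip_width: -0.0
clock: 12.32
position: [0.5619, 0.0448, 0.0923]
ft_force: [-6.6, -0.5, 11.6]
grip_width: 0.001
clock: 12.58
position: [0.5619, 0.0448, 0.0913]
ft_force: [-5.2, -0.7, 11.5]
grip_width: -0.002
clock: 12.82
position: [0.5619, 0.0448, 0.0903]
ft_force: [-5.7, -0.8, 12.2]
grip_width: -0.001
```

```bash
for i in 1 ; do python3 -m handwheel '[[[0,0,0.001,0,0,0,0],[0,0,0.001,0,0,0,0]]]'; python3 -m handwheel '[[[0,0,0.001,0,0,0,0],[0,0,0.001,0,0,0,0]]]';  python3 -m handwheel '[[[0,0,0.001,0,0,0,0],[0,0,0.001,0,0,0,0]]]'; done | grep -v ee_
```

```text
clock: 13.08
position: [0.5619, 0.0448, 0.0893]
ft_force: [-4.7, -0.0, 11.9]
grip_width: 0.002
clock: 13.32
position: [0.5618, 0.0448, 0.0883]
ft_force: [-5.9, -1.0, 12.3]
grip_width: -0.001
clock: 13.58
position: [0.5619, 0.0448, 0.0873]
ft_force: [-6.3, -0.2, 12.5]
grip_width: -0.002
```

```bash
python3 -m handwheel '[[[0,0,0.001,0,0,0,0],[0,0,0.001,0,0,0,0]]]' | grep -v ee_; python3 -m handwheel '[[[0,0,0.0005,0,0,0,0],[0,0,0.0005,0,0,0,0]]]'| grep -v ee_
```

```text
clock: 13.82
position: [0.5618, 0.0448, 0.0863]
ft_force: [-5.5, -0.6, 11.1]
grip_width: 0.001
clock: 14.08
position: [0.5618, 0.0448, 0.0859]
ft_force: [-5.7, -0.9, 12.6]
grip_width: -0.003
```

```bash
python3 -m handwheel '[[[0,0,0.0005,0,0,0,0],[0,0,0.0005,0,0,0,0]]]'| grep -v ee_
```

```text
clock: 14.32
position: [0.5618, 0.0448, 0.0855]
ft_force: [-6.2, -0.2, 12.0]
grip_width: -0.004
```

```bash
for i in 1 2; do python3 -m handwheel '[[[0,0,0.0005,0,0,0,0],[0,0,0.0005,0,0,0,0]]]'| grep -v ee_; done
```

```text
clock: 14.58
position: [0.5619, 0.0448, 0.0851]
ft_force: [-7.5, -0.8, 14.9]
grip_width: -0.001
clock: 14.82
position: [0.5619, 0.0448, 0.0848]
ft_force: [-7.3, -0.3, 16.3]
grip_width: -0.002
```

```bash
for i in 1 ; do python3 -m handwheel '[[[0,0,0.0008,0,0,0,0],[0,0,0.0008,0,0,0,0]]]'| grep -v ee_; done
```

```text
clock: 15.08
position: [0.5619, 0.0448, 0.0842]
ft_force: [-9.0, -0.7, 18.3]
grip_width: 0.001
```

The force held at about 12 N over 7 mm of travel, then climbed to 18 N, so the pin has bottomed. I'll back off and look.

```bash
python3 -m handwheel '[[[0,0,-0.004,0,0,0,0],[0,0,-0.012,0,0,0,0],[0,0,-0.05,0,0,0,0],[0,0,-0.1,0,0,0,0],[0.0,0.05,-0.12,0,0,0,0],[0,0.11,-0.12,0,0,0,0],[0,0.16,-0.12,0,0,0,0],[0,0.16,-0.12,0,0,0,0]]]'; python3 - <<'E'
from h import *
s=manip.camera('side');t=manip.camera('top')
u,v=331,205
o=np.zeros((500,800,3),np.uint8)
o[:,:500]=cv2.resize(s[v-30:v+20,u-25:u+25],None,fx=10,fy=10)
o[:300,500:]=cv2.resize(t[150:225,290:365],(300,300))
cv2.imwrite('pics/z12.png',cv2.convertScaleAbs(o,alpha=1.6));cv2.imwrite('pics/side6.png',s);cv2.imwrite('pics/top6.png',t)
rel([.562,.0447,.1],-1)
E
```

```text
clock: 16.08
position: [0.5583, -0.1205, 0.2027]
ee_rot: [1.0, -0.013, -0.0, 0.001]
ft_force: [-0.2, 0.7, 0.8]
grip_width: -0.005
shift [ 0.     -0.1599  0.1027] turn [ 0.0008 -0.0002 -0.0009] f [-0.39  0.64  0.46] grip -0.12 t 16.175 [ 0.559  -0.1151  0.2029]
```

View pics/z12.png

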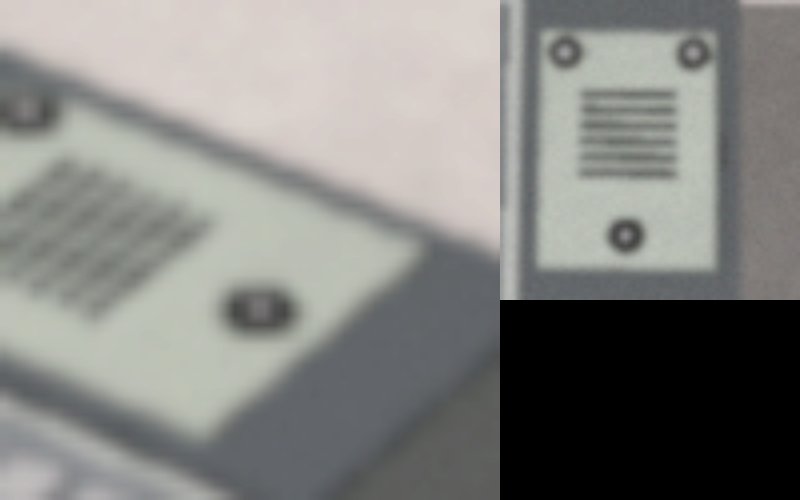

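```bash
python3 - <<'E'
from h import *
a=cv2.cvtColor(cv2.imread('pics/side6.png'),6);b=cv2.cvtColor(cv2.imread('pics/top6.png'),6)
cs=cen(a,(327,337,202,211),lambda x:90-x,10);ct=cen(b,(314,329,201,217),lambda x:95-x,10)
print(cs,ct,tri(ray('side',*cs),ray('top',*ct)))
print(plane('side',*cs,.088),plane('top',*ct,.088))
manip.hand_in()
E
```

```text
(np.float64(331.5067178502879), np.float64(205.76007677543186)) (np.float64(321.15481434864694), np.float64(208.44367526746382)) [0.56192472 0.04438978 0.08782628]
[0.56194545 0.04463557 0.088     ] [0.5617604  0.04432072 0.088     ]
the job is handed in; nothing more can be done
```

I fitted the spare rivet into the empty hole in the lamp cover, pressed its pin flush, drew the arm clear and handed the job in. As far as my checks show, the rivet now holds the cover closed on its own.

- **Picking up:** My first close on the rivet read 4.8 mm and I took it for a miss. I opened, went 5 mm lower and took the rivet by its head instead. It lifted out cleanly and the tubes stayed in place.
- **Fitting:** The rivet slid into the hole with about 1 N of force. After I let go, a picture showed the head on the cover with the pin still standing out.
- **Pressing:** The pin moved at a steady 12 N or so over about 7 mm. The force then climbed to 18 N (about 20 N counting a sideways part of 9 N), which I took as the pin bottoming, and I backed off.
- **Last checks:** With the arm away, the rivet looks the same as the two fitted ones. Measured from both cameras, the head is at (0.562, 0.044, 0.088) m, which matches a closed cover with the head sitting on it.

One disagreement: before fitting, the side camera and the arm's own position differed by about 2 mm on where the hole was. I aimed between the two, and the insertion force stayed low. I did not measure the jar or the tip box again at the end, but the arm never went near either of them.

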